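Fit the bayonet lamp unit into the illuminator base

TASK

The illuminator base of the microscope needs its lamp back. First press the plunger on the base down to its stop and let it spring back (this discharges the lamp circuit), then pick up the lamp unit with the two side pins, put it in the socket with its pins in the notches, push it down until its flange is flush on the socket plate, and twist it a quarter turn clockwise (seen from above) against the spring. It does not lock: finish while still gripping it, holding it pushed fully home and turned, and leave the plug, the jar and the dish where they stand.

Things in the scene. Friction and masses are not known exactly. Their poses are not given: they have to be found in the camera images.
- base: illuminator base, a fixed white box 150 mm (x) by 200 mm (y), top 70 mm high; origin at the centre of its underside. Socket centre at y = +40 mm, plunger at y = -60 mm, both at x = 0
- plunger_top (a point): centre of the top of the plunger's round black head (30 mm across, 8 mm thick), on a thin steel stem at one end of the base's top; the head's top stands 28 mm above the base's top when up and goes straight down 12 mm to its stop
- plunger (a joint): travel of the plunger in m: 0 up, 0.012 fully down at its stop; the spring returns it, 3 N at the start and 9 N at the stop
- socket (a point): centre of the socket's mouth, on the top of the steel socket plate (74 mm square, 8 mm thick), 72 mm above the table. Hole 35 mm across with two notches, 12 mm wide, reaching 24 mm from the centre along this point's +x and -x; z up. Below the plate the pins have room to turn
- seat (a joint): downward travel in m of the spring seat in the socket: 0 up (its top 13.5 mm below the mouth, so a lamp on it has its pins still in the notches), 0.007 when the pins just clear the plate's underside, 0.0105 when the flange is flush. Spring 2 N at 0, 12 N at flush; without a push it lifts the lamp till turned pins catch under the plate (0.007)
- twist (a joint): clockwise turn (from above) of the spring seat in rad: 0 at rest, stop at 1.5. Its fork takes the lamp's pins along with about 0.1 rad of play each way; its spring turns it back, 0.02 N m at 0 and 0.15 N m at the stop
- lamp: lamp unit, 130 g, upright, loose, any yaw (a half turn about z changes nothing); origin at the centre of its underside. Steel barrel 32 mm across, foot bevelled over 5 mm to 23 mm across; two 7 mm pins 9 mm above the underside, reaching 22 mm from the axis along +x and -x; black flange 50 mm across, 24 to 30 mm up; grey finned finger bar 30 to 68 mm up, 40 mm along x, 22 mm along y
- plug: bystander: round grey blanking plug with a knob, no pins and no bar, 48 mm across and 36 mm high, loose on the table; origin at the centre of its underside
- jar: bystander: small specimen jar, 52 mm across and 75 mm high, loose on the table; origin at the centre of its underside
- dish: bystander: shallow open glass dish, 90 mm across and 15 mm high, loose on the table; origin at the centre of its underside

How it is judged:
By the outcome, as a careful person would: the job done as asked, in the order asked, and still so for the second after the job is handed in, while the arm keeps its last pose, push and grip.
It also fails if it takes over 64 s, if anything falls off the work surface, if the arm or the gripper's body presses on something with over 40 N, if the wrist force passes 120 N, or if a joint passes its speed limit or range.

ROBOT

A 7-joint arm with a two-finger parallel gripper is mounted at the origin on the work surface. World frame = base frame: x ahead of the robot, y to its left, z up, the work surface at z = 0. Lengths are in m, angles in rad, forces in N, time in s.
With the tool pointing down it reaches from about 0.4 to 0.9 m from the base axis. Payload 5.5 kg.
Tool frame: the origin (TCP) lies on the centre line of the jaws, within the pads' length; the fingertips stand 19 mm ahead of it and the grasp point (between the pads) is the TCP; x points along the fingers, y is the direction in which the jaws open and shut, and the axes are right-handed (so a half turn about x gives the same grasp; the last joint's range is limited). The gripper opens to 85 mm and grips with 20 to 120 N. Pads are 22 mm wide; open, the fingers measure 114 mm over their backs; the gripper's body (76 mm by 85 mm) begins 54 mm behind the grasp point. The pads swing forward as they close: fully open they stand 13 mm farther back than shut.
Start: joints at [1.609, 0.501, -0.427, 1.55, 0.221, 1.138, -0.21], TCP at [0.145, -0.634, 0.25] pointing down, gripper open.
Joint ranges: [-2.88, 2.88], [-0.31, 2.03], [-1.54, 1.56], [0.2, 2.42], [-1.41, 4.55], [0.19, 2.02], [-2.57, 2.57]. Speed limits (rad/s): [2.57, 2.57, 3.14, 3.14, 3.14, 3.14, 3.14].

INTERFACE

Orientations are given as a 3x3 rotation matrix whose columns are the frame's x, y, z axes.
In Python, from workcell import sensors, snapshot, camera_params, arm gives the robot as it stands.
- The arm moves only by the tool drive_tool, never from a script. Its argument "motion" is a list of rows, each an object of numbers: "grip": the finger opening in m, from 0 to 0.0854; "x", "y", "z": the shift along the tool's x, y, z in m; "turn": the turn about the tool's x in rad. In form: [{"grip": .., "x": .., "y": .., "z": .., "turn": ..}, ...]. A call has exactly 10 rows; each row shifts and turns the commanded pose from where the row before left it, along the tool's axes as they then stand; what a row does not reach is not made up. A row lasts 1/12 s, in which the tool goes at most 41.7 mm and 7.16 degrees, less where a joint would pass 70% of its speed; a pose out of reach is approached as far as the arm can. A call with a gripper value outside its range is refused whole. The fingers move at their own pace and stop on an object; "squeeze" is the grip in N (left out, the last holds). Time passes only in rows, so rows that do not move let the fingers close, or fill a call up. It gives the time, the measured TCP pose, the force and the opening at its end, in the units of the state.
- sensors.sense(): the state, without advancing time (a new reading comes with each control period).
- snapshot(name): name is "side" or "top"; returns (picture, depth): 400x640x3 uint8, red, green, blue; 400x640 float32, m along the optical axis (not along the pixel's ray), 0 where there is no reading.
- camera_params(name): a dict with "mtx" (3x3 intrinsics, pixels), "cam_to_world" (4x4, takes a point from camera to world coordinates). Camera axes: x right, y up, looking along -z (the intrinsics and any distortion apply to the point x, -y, -z); pixel columns grow to the right and rows downward; lengths in m; the calibration is good to about 2 mm. A picture is of the moment at which its call begins. camera_params takes no time and is no camera call.
- arm.finish_job(): hands the job in, once; it reports no verdict.
The state is a dict: "time_s": time; "joint_positions": joint angles; "joint_vel": joint speeds; "joint_efforts": joint torques, N m; "eef_pos": TCP position; "ee_rot": TCP orientation; "ft_force": force on the tool from outside, world axes, zero at the start; "wrist_torque": the same for the moment, N m; "opening": finger opening in m.
Only numpy, scipy, OpenCV 4.12 (cv2) and the standard library are available. Lean on these libraries where they do the work, as an engineer would, in place of code of your own. Each camera call takes 0.05 s, during which the arm holds its last target.

## Working session

There is one attempt and no reset: what is moved stays moved. The work goes in short steps, Python scripts to look and compute and a tool call to move; the robot and the scene stay as the last step left them, time stands still between calls to the robot, and variables do not carry over. Pictures are saved under pics/ and viewed, and the job is handed in when it is done.

Besides the shell and the picture viewer there is one more tool, called as name(argument=value, ...), one argument or row to a line, values as JSON. drive_tool: Moves the arm, as the interface text tells. Its arguments: {"type":"object","properties":{"motion":{"type":"array"},"squeeze":{"type":"number"}},"required":["motion"]}

```bash
mkdir -p pics; ls; cat > h.py <<'E'
import numpy as np,cv2
from workcell import sensors,snapshot,camera_params,arm
def snap(n,f):
    p,d=snapshot(n); cv2.imwrite(f'pics/{f}.png',p[:,:,::-1]); np.savez(f'pics/{f}.npz',p=p,d=d); return p,d
def ray(n,u,v):
    c=camera_params(n);K=np.array(c['mtx']);T=np.array(c['cam_to_world'])
    x=(u-K[0,2])/K[0,0];y=(v-K[1,2])/K[1,1]
    return T[:3,3],T[:3,:3]@np.array([x,-y,-1.0])
def onz(n,u,v,z):
    o,r=ray(n,u,v);return o+r*(z-o[2])/r[2]
def proj(n,P):
    c=camera_params(n);K=np.array(c['mtx']);T=np.linalg.inv(np.array(c['cam_to_world']))
    q=T[:3,:3]@np.array(P)+T[:3,3];x=q[0]/-q[2];y=-q[1]/-q[2]
    return K[0,0]*x+K[0,2],K[1,1]*y+K[1,2]
def cloud(n,d):
    c=camera_params(n);K=np.array(c['mtx']);T=np.array(c['cam_to_world'])
    v,u=np.mgrid[:d.shape[0],:d.shape[1]]
    q=np.stack([(u-K[0,2])/K[0,0]*d,-(v-K[1,2])/K[1,1]*d,-d],-1)
    return q@T[:3,:3].T+T[:3,3]
E
python3 - <<'E'
from h import *
np.set_printoptions(precision=4,suppress=True)
s=sensors.sense()
for k in s: print(k,np.array(s[k]))
for n in('side','top'):
    snap(n,n+'0'); c=camera_params(n); print({k:np.array(v) for k,v in c.items()})
E
```

```text
pics
time_s 0.0
joint_positions [ 1.6092  0.5018 -0.4268  1.5514  0.2208  1.1383 -0.2103]
joint_vel [-0.0005  0.0007 -0.0016  0.0007  0.0008  0.0008  0.0004]
joint_efforts [  0.0014 -56.952   -5.8169 -28.0938   0.0103   0.0122   0.    ]
eef_pos [ 0.1447 -0.633   0.2493]
ee_rot [[-0.0004  0.223  -0.9748]
 [ 0.0019 -0.9748 -0.223 ]
 [-1.     -0.0019 -0.    ]]
ft_force [ 0.2707 -0.4338  0.1744]
wrist_torque [0.0004 0.0132 0.011 ]
opening 0.08552018700684652
{'mtx': array([[446.491 ,   0.    , 326.4169],
       [  0.    , 446.491 , 200.1267],
       [  0.    ,   0.    ,   1.    ]]), 'cam_to_world': array([[ 0.8494,  0.3483, -0.3965,  0.2193],
       [-0.5277,  0.5485, -0.6486, -0.5176],
       [-0.0085,  0.7602,  0.6497,  0.6561],
       [ 0.    ,  0.    ,  0.    ,  1.    ]])}
{'mtx': array([[407.8883,   0.    , 314.2388],
       [  0.    , 407.8883, 202.9343],
       [  0.    ,   0.    ,   1.    ]]), 'cam_to_world': array([[-0.0106,  0.9846, -0.1746,  0.3898],
       [-0.9999, -0.0111, -0.0015,  0.0481],
       [-0.0035,  0.1746,  0.9846,  0.9157],
       [ 0.    ,  0.    ,  0.    ,  1.    ]])}
```

View pics/side0.png

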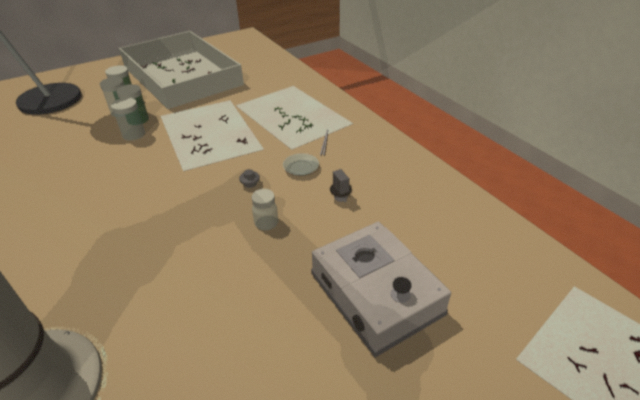

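View pics/top0.png

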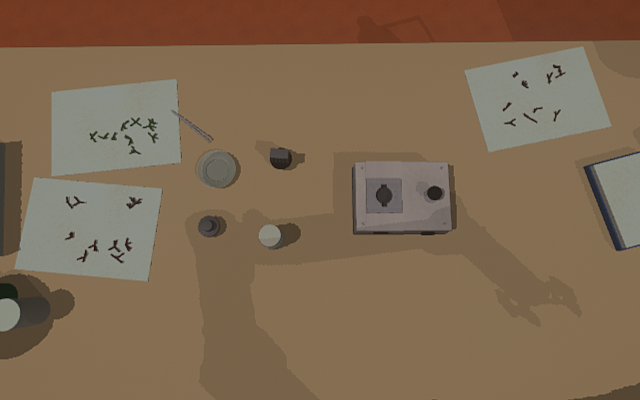

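Top view: base around (403,198), with the socket plate at (384,195) and plunger head at (434,193). The lamp is at (281,158), dish (217,170), plug (208,226) and jar (270,236). I'll measure these more closely.

```bash
python3 - <<'E'
from h import *
np.set_printoptions(precision=4,suppress=True)
a=np.load('pics/top0.npz');b=np.load('pics/side0.npz')
def crop(p,x,y,w,h,k): return cv2.resize(p[y:y+h,x:x+w,::-1],None,fx=k,fy=k,interpolation=cv2.INTER_CUBIC)
cv2.imwrite('pics/c1.png',crop(a['p'],345,150,120,95,6))
cv2.imwrite('pics/c2.png',np.hstack([crop(a['p'],256,135,50,50,8),crop(b['p'],315,160,50,50,8)]))
cv2.imwrite('pics/c3.png',crop(b['p'],300,215,160,145,4))
C=cloud('top',a['d']);print('depth', [C[v,u] for u,v in [(281,156),(434,193),(370,185),(410,215),(300,100),(384,195)]])
C=cloud('side',b['d']);print('depth', [C[v,u] for u,v in [(341,178),(402,285),(375,243),(400,265),(366,255)]])
E
```

```text
depth [array([0.6435, 0.1199, 0.0688]), array([ 0.5524, -0.195 ,  0.0993]), array([ 0.5766, -0.0689,  0.0722]), array([ 0.5115, -0.15  ,  0.0728]), array([0.8011, 0.0808, 0.0023]), array([ 0.5572, -0.0998,  0.0598])]
depth [array([0.6435, 0.1151, 0.0678]), array([ 0.5515, -0.1987,  0.0986]), array([ 0.5858, -0.0842,  0.0737]), array([ 0.5939, -0.1459,  0.0688]), array([ 0.5637, -0.0885,  0.0588])]
```

View pics/c1.png

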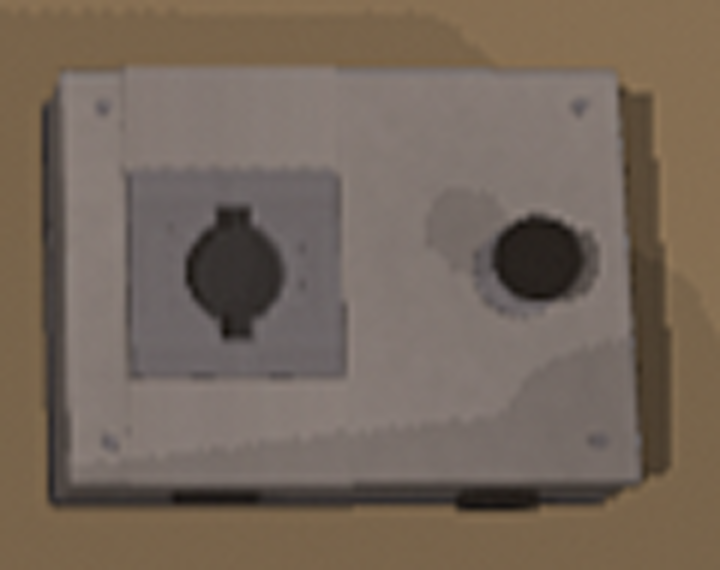

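View pics/c2.png

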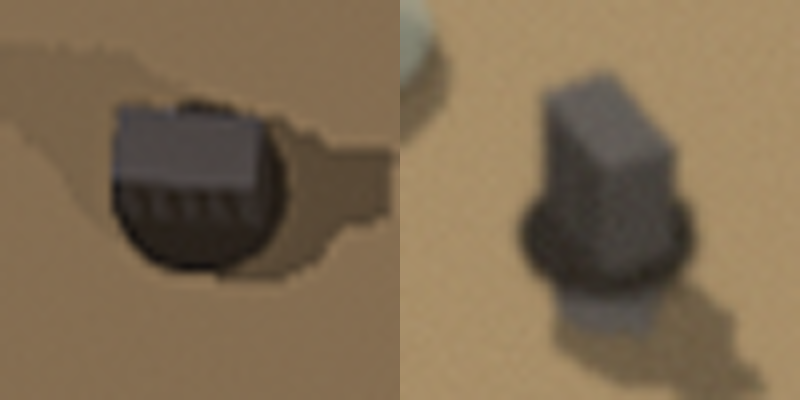

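View pics/c3.png

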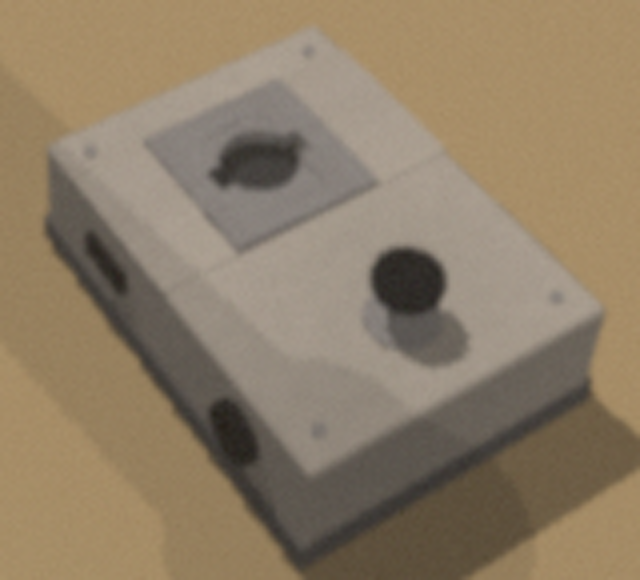

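```bash
python3 - <<'E'
from h import *
np.set_printoptions(precision=4,suppress=True)
def P(n,x0,y0,k,pts,z): return np.array([onz(n,x0+(x+.5)/k-.5,y0+(y+.5)/k-.5,z) for x,y in pts])
def rep(t,q):
    q=q[:,:2]; print(t,'c',q.mean(0)); print('  edges',[ (round(float(np.linalg.norm(q[(i+1)%len(q)]-q[i]))*1e3,1), round(float(np.degrees(np.arctan2(*(q[(i+1)%len(q)]-q[i])[::-1]))),1)) for i in range(len(q))])
rep('base top',P('top',345,150,6,[(60,72),(618,72),(640,483),(68,486)],.07))
rep('base side',P('side',300,215,4,[(50,150),(316,28),(602,314),(310,473)],.07))
rep('plate top',P('top',345,150,6,[(127,170),(338,174),(346,376),(130,376)],.072))
rep('plate side',P('side',300,215,4,[(147,141),(276,80),(379,184),(240,250)],.072))
rep('notch top',P('top',345,150,6,[(233,208),(237,338)],.072))
rep('screws top',P('top',345,150,6,[(103,106),(580,106),(597,440),(110,440)],.07))
rep('screws side',P('side',300,215,4,[(90,152),(308,51),(556,297),(319,431)],.07))
rep('bar top',P('top',256,135,8,[(118,105),(262,118),(252,188),(112,182)],.068))
rep('bar side',P('side',315,160,8,[(145,93),(205,72),(275,150),(210,168)],.068))
print('plunger',P('top',345,150,6,[(538,258)],.098),P('side',300,215,4,[(408,280)],.098))
# masks
for n,f,(x0,y0,x1,y1) in(('top','top0',(415,175,450,212)),('side','side0',(385,270,420,300))):
    p=np.load(f'pics/{f}.npz')['p'][y0:y1,x0:x1].max(2)
    m=(p<70).astype(np.uint8)
    nn,l,s,c=cv2.connectedComponentsWithStats(m)
    for i in range(1,nn):
        if s[i,4]>40: print(n,s[i],onz(n,c[i,0]+x0,c[i,1]+y0,.097))
for n,f,(x0,y0,x1,y1) in(('top','top0',(366,175,405,216)),('side','side0',(345,240,385,270))):
    p=np.load(f'pics/{f}.npz')['p'][y0:y1,x0:x1].max(2)
    m=(p<(70 if n=='top' else 95)).astype(np.uint8)
    nn,l,s,c=cv2.connectedComponentsWithStats(m)
    for i in range(1,nn):
        if s[i,4]>40: print('hole',n,s[i],onz(n,c[i,0]+x0,c[i,1]+y0,.072))
# bystanders
print('jar',onz('top',270,236,.075),'plug',onz('top',208,226,.036),'dish',onz('top',217,170,.015),'flange',)
# flange circle in top: left/right/bottom extents
q=P('top',256,135,8,[(200,100),(200,272),(287,190),(112,190)],.03);print(q)
E
```

```text
base top c [ 0.5538 -0.1366]
  edges [(199.1, -90.7), (147.3, 179.1), (198.1, 89.7), (148.4, -0.5)]
base side c [ 0.5529 -0.1373]
  edges [(147.4, 0.1), (197.3, -91.2), (144.2, 178.5), (193.3, 89.8)]
plate top c [ 0.5545 -0.0972]
  edges [(74.6, -91.8), (72.3, 179.5), (75.2, 89.4), (73.7, -1.1)]
plate side c [ 0.5541 -0.0967]
  edges [(71.0, 0.3), (75.5, -89.8), (72.1, 178.3), (73.0, 89.4)]
notch top c [ 0.5547 -0.0972]
  edges [(46.5, 179.4), (46.5, -0.6)]
screws top c [ 0.5553 -0.137 ]
  edges [(169.8, -90.7), (119.8, 179.1), (169.2, 89.4), (119.8, -0.6)]
screws side c [ 0.5543 -0.1353]
  edges [(120.3, 0.0), (170.3, -90.4), (120.5, 179.8), (169.9, 89.6)]
bar top c [0.6503 0.1248]
  edges [(39.2, -96.0), (19.7, 172.2), (37.8, 86.8), (21.6, -3.8)]
bar side c [0.6493 0.1255]
  edges [(19.2, -2.3), (39.7, -94.9), (19.2, 171.6), (37.6, 85.0)]
plunger [[ 0.5536 -0.196   0.098 ]] [[ 0.5518 -0.1975  0.098 ]]
top [ 12  11  16  14 166] [ 0.5534 -0.1962  0.097 ]
side [  8   8  18  16 215] [ 0.5516 -0.1978  0.097 ]
hole top [ 10  10  16  22 235] [ 0.555  -0.0967  0.072 ]
hole side [  8   9  22  13 230] [ 0.5532 -0.0962  0.072 ]
jar [0.4706 0.1415 0.075 ] plug [0.4976 0.2806 0.036 ] dish [0.6282 0.2702 0.015 ] flange
[[0.676  0.1243 0.03  ]
 [0.6259 0.1241 0.03  ]
 [0.6494 0.0997 0.03  ]
 [0.65   0.149  0.03  ]]
```

drive_tool(
  motion=[
    {"grip": 0,"x": 0,"y": -0.0167,"z": -0.0248,"turn": 0},
    {"grip": 0,"x": 0,"y": -0.0167,"z": -0.0248,"turn": 0},
    {"grip": 0,"x": 0,"y": -0.0167,"z": -0.0248,"turn": 0},
    {"grip": 0,"x": 0,"y": -0.0167,"z": -0.0248,"turn": 0},
    {"grip": 0,"x": 0,"y": -0.0167,"z": -0.0248,"turn": 0},
    {"grip": 0,"x": 0,"y": -0.0167,"z": -0.0248,"turn": 0},
    {"grip": 0,"x": 0,"y": -0.0167,"z": -0.0248,"turn": 0},
    {"grip": 0,"x": 0,"y": -0.0167,"z": -0.0248,"turn": 0},
    {"grip": 0,"x": 0,"y": -0.0167,"z": -0.0248,"turn": 0},
    {"grip": 0,"x": 0,"y": -0.0167,"z": -0.0248,"turn": 0},
  ],
  squeeze=30,
)

```text
time_s: 0.93
eef_pos: [0.35, -0.4142, 0.25]
ee_rot: [[-0.0, 0.223, -0.975], [0.0, -0.975, -0.223], [-1.0, -0.001, 0.0]]
ft_force: [0.5, -0.7, -0.4]
opening: -0.0001
```

drive_tool(
  motion=[
    {"grip": 0,"x": 0,"y": -0.0167,"z": -0.0248,"turn": 0},
    {"grip": 0,"x": 0,"y": -0.0167,"z": -0.0248,"turn": 0},
    {"grip": 0,"x": 0,"y": -0.0167,"z": -0.0248,"turn": 0},
    {"grip": 0,"x": 0,"y": -0.0167,"z": -0.0248,"turn": 0},
    {"grip": 0,"x": 0,"y": -0.0167,"z": -0.0248,"turn": 0},
    {"grip": 0,"x": 0,"y": -0.0167,"z": -0.0248,"turn": 0},
    {"grip": 0,"x": 0,"y": -0.0167,"z": -0.0248,"turn": 0},
    {"grip": 0,"x": 0,"y": -0.0167,"z": -0.0248,"turn": 0},
    {"grip": 0,"x": 0,"y": -0.0167,"z": -0.0248,"turn": 0},
    {"grip": 0,"x": 0,"y": -0.0167,"z": -0.0248,"turn": 0},
  ],
)

```text
time_s: 1.77
eef_pos: [0.5545, -0.1963, 0.2499]
ee_rot: [[-0.001, 0.223, -0.975], [0.0, -0.975, -0.223], [-1.0, -0.0, 0.001]]
ft_force: [0.2, -1.3, 0.3]
opening: 0.0
```

drive_tool(
  motion=[
    {"grip": 0,"x": 0.011,"y": 0,"z": 0,"turn": -0.12},
    {"grip": 0,"x": 0.011,"y": 0,"z": 0,"turn": -0.12},
    {"grip": 0,"x": 0.011,"y": 0,"z": 0,"turn": -0.12},
    {"grip": 0,"x": 0.011,"y": 0,"z": 0,"turn": -0.12},
    {"grip": 0,"x": 0.011,"y": 0,"z": 0,"turn": -0.12},
    {"grip": 0,"x": 0.011,"y": 0,"z": 0,"turn": -0.12},
    {"grip": 0,"x": 0.011,"y": 0,"z": 0,"turn": -0.12},
    {"grip": 0,"x": 0.011,"y": 0,"z": 0,"turn": -0.12},
    {"grip": 0,"x": 0.011,"y": 0,"z": 0,"turn": -0.12},
    {"grip": 0,"x": 0.011,"y": 0,"z": 0,"turn": -0.12},
  ],
)

```text
time_s: 2.6
eef_pos: [0.5536, -0.1975, 0.1394]
ee_rot: [[-0.001, 0.99, -0.14], [0.0, -0.14, -0.99], [-1.0, -0.001, -0.0]]
ft_force: [-0.6, 0.1, 0.3]
opening: 0.0
```

drive_tool(
  motion=[
    {"grip": 0,"x": 0.006,"y": 0,"z": 0,"turn": 0},
    {"grip": 0,"x": 0.006,"y": 0,"z": 0,"turn": 0},
    {"grip": 0,"x": 0.006,"y": 0,"z": 0,"turn": 0},
    {"grip": 0,"x": 0.002,"y": 0,"z": 0,"turn": 0},
    {"grip": 0,"x": 0.002,"y": 0,"z": 0,"turn": 0},
    {"grip": 0,"x": 0.002,"y": 0,"z": 0,"turn": 0},
    {"grip": 0,"x": 0.002,"y": 0,"z": 0,"turn": 0},
    {"grip": 0,"x": 0.002,"y": 0,"z": 0,"turn": 0},
    {"grip": 0,"x": 0.002,"y": 0,"z": 0,"turn": 0},
    {"grip": 0,"x": 0,"y": 0,"z": 0,"turn": 0},
  ],
)

```text
time_s: 3.43
eef_pos: [0.5543, -0.1975, 0.1107]
ee_rot: [[0.001, 0.989, -0.146], [-0.0, -0.146, -0.989], [-1.0, 0.001, 0.0]]
ft_force: [-1.8, -0.3, 6.0]
opening: 0.0003
```

```bash
python3 - <<'E'
from h import *
p,d=snap('side','s1');cv2.imwrite('pics/s1c.png',cv2.resize(p[180:350,300:470,::-1],None,fx=3.5,fy=3.5))
print(sensors.sense()['eef_pos'],sensors.sense()['ft_force'])
E
```

```text
[ 0.55434708 -0.19744895  0.11084546] [-2.28376685  0.98253641  6.17886575]
```

View pics/s1c.png

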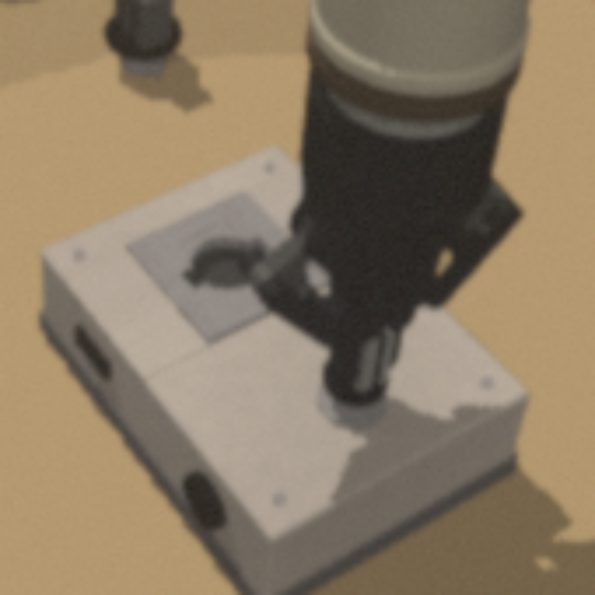

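The picture shows the closed fingers on the plunger head, crop (355,375). The 6 N reading at about 6 mm travel agrees with the spring. I'll go on to the stop.

drive_tool(
  motion=[
    {"grip": 0,"x": 0.002,"y": 0,"z": 0,"turn": 0},
    {"grip": 0,"x": 0.002,"y": 0,"z": 0,"turn": 0},
    {"grip": 0,"x": 0.001,"y": 0,"z": 0,"turn": 0},
    {"grip": 0,"x": 0.001,"y": 0,"z": 0,"turn": 0},
    {"grip": 0,"x": 0.001,"y": 0,"z": 0,"turn": 0},
    {"grip": 0,"x": 0.0,"y": 0,"z": 0,"turn": 0},
    {"grip": 0,"x": 0,"y": 0,"z": 0,"turn": 0},
    {"grip": 0,"x": 0,"y": 0,"z": 0,"turn": 0},
    {"grip": 0,"x": 0,"y": 0,"z": 0,"turn": 0},
    {"grip": 0,"x": 0,"y": 0,"z": 0,"turn": 0},
  ],
)

```text
time_s: 4.32
eef_pos: [0.5544, -0.1975, 0.1051]
ee_rot: [[0.001, 0.989, -0.146], [-0.001, -0.146, -0.989], [-1.0, 0.001, 0.001]]
ft_force: [-4.6, 0.9, 14.6]
opening: 0.0001
```

drive_tool(
  motion=[
    {"grip": 0,"x": 0.001,"y": 0,"z": 0,"turn": 0},
    {"grip": 0,"x": 0.0,"y": 0,"z": 0,"turn": 0},
    {"grip": 0,"x": 0.0,"y": 0,"z": 0,"turn": 0},
    {"grip": 0,"x": 0,"y": 0,"z": 0,"turn": 0},
    {"grip": 0,"x": 0,"y": 0,"z": 0,"turn": 0},
    {"grip": 0,"x": 0.0,"y": 0,"z": 0,"turn": 0},
    {"grip": 0,"x": 0,"y": 0,"z": 0,"turn": 0},
    {"grip": 0,"x": 0,"y": 0,"z": 0,"turn": 0},
    {"grip": 0,"x": 0,"y": 0,"z": 0,"turn": 0},
    {"grip": 0,"x": 0,"y": 0,"z": 0,"turn": 0},
  ],
)

```text
time_s: 5.15
eef_pos: [0.5545, -0.1975, 0.105]
ee_rot: [[0.001, 0.989, -0.146], [-0.002, -0.146, -0.989], [-1.0, 0.001, 0.002]]
ft_force: [-8.1, 0.8, 22.3]
opening: -0.0002
```

drive_tool(
  motion=[
    {"grip": 0,"x": -0.005,"y": 0,"z": 0,"turn": 0},
    {"grip": 0,"x": -0.008,"y": 0,"z": 0,"turn": 0},
    {"grip": 0,"x": -0.012,"y": 0,"z": 0,"turn": 0},
    {"grip": 0,"x": -0.018,"y": 0,"z": 0,"turn": 0},
    {"grip": 0,"x": -0.02,"y": 0,"z": 0,"turn": 0},
    {"grip": 0,"x": -0.02,"y": 0,"z": 0,"turn": 0},
    {"grip": 0,"x": -0.02,"y": 0,"z": 0,"turn": 0},
    {"grip": 0.0854,"x": -0.02,"y": 0,"z": 0,"turn": 0},
    {"grip": 0.0854,"x": -0.02,"y": 0,"z": 0,"turn": 0},
    {"grip": 0.0854,"x": 0,"y": 0,"z": 0,"turn": 0},
  ],
)

```text
time_s: 5.98
eef_pos: [0.5564, -0.1976, 0.2497]
ee_rot: [[0.006, 0.989, -0.145], [-0.002, -0.145, -0.989], [-1.0, 0.007, 0.001]]
ft_force: [0.5, 0.3, 0.0]
opening: 0.0358
```

```bash
python3 - <<'E'
from h import *
np.set_printoptions(precision=4,suppress=True)
p,d=snap('side','s2');cv2.imwrite('pics/s2c.png',cv2.resize(p[150:350,290:490,::-1],None,fx=3,fy=3))
s=sensors.sense();pos=np.array(s['eef_pos']);R=np.array(s['ee_rot']);print(pos,s['ft_force'])
C=cloud('side',d);print(C[285,402],C[284,400])
print('to lamp in tool',R.T@(np.array([.6498,.1251,pos[2]])-pos),'yaw',np.degrees(np.arctan2(R[1,1],R[0,1])))
E
```

```text
[ 0.5554 -0.1977  0.2478] [ 0.0186 -0.0671 -0.0025]
[ 0.5509 -0.1993  0.0996] [ 0.5499 -0.1956  0.0988]
to lamp in tool [-0.0002  0.0464 -0.3331] yaw -8.37418124926521
```

View pics/s2c.png

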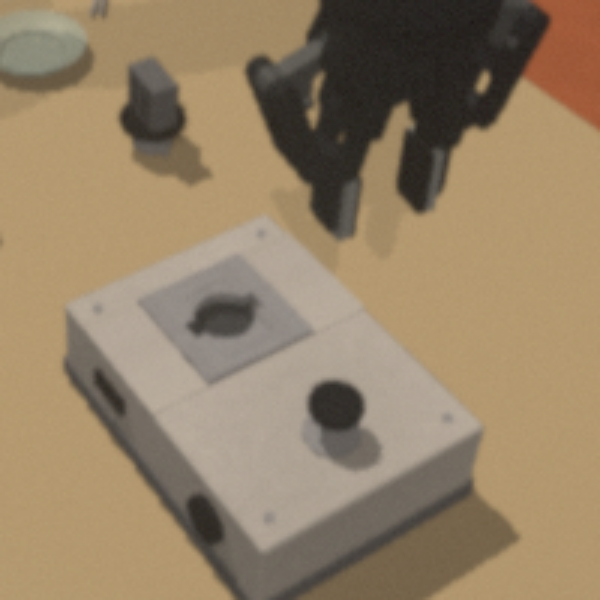

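The plunger head is back up: crop (336,405), with depth giving z = 0.099. Next, over to the lamp.

drive_tool(
  motion=[
    {"grip": 0.0854,"x": 0,"y": 0.0046,"z": -0.0333,"turn": 0},
    {"grip": 0.0854,"x": 0,"y": 0.0046,"z": -0.0333,"turn": 0},
    {"grip": 0.0854,"x": 0,"y": 0.0046,"z": -0.0333,"turn": 0},
    {"grip": 0.0854,"x": 0,"y": 0.0046,"z": -0.0333,"turn": 0},
    {"grip": 0.0854,"x": 0,"y": 0.0046,"z": -0.0333,"turn": 0},
    {"grip": 0.0854,"x": 0,"y": 0.0046,"z": -0.0333,"turn": 0},
    {"grip": 0.0854,"x": 0,"y": 0.0046,"z": -0.0333,"turn": 0},
    {"grip": 0.0854,"x": 0,"y": 0.0046,"z": -0.0333,"turn": 0},
    {"grip": 0.0854,"x": 0,"y": 0.0046,"z": -0.0333,"turn": 0},
    {"grip": 0.0854,"x": 0,"y": 0.0046,"z": -0.0333,"turn": -0.055},
  ],
)

```text
time_s: 6.87
eef_pos: [0.6477, 0.1266, 0.2441]
ee_rot: [[-0.001, 0.996, -0.091], [-0.001, -0.091, -0.996], [-1.0, -0.001, 0.001]]
ft_force: [0.9, 1.1, 0.6]
opening: 0.0856
```

drive_tool(
  motion=[
    {"grip": 0.06,"x": 0.015,"y": 0,"z": 0,"turn": 0},
    {"grip": 0.06,"x": 0.015,"y": 0,"z": 0,"turn": 0},
    {"grip": 0.06,"x": 0.015,"y": 0,"z": 0,"turn": 0},
    {"grip": 0.06,"x": 0.015,"y": 0,"z": 0,"turn": 0},
    {"grip": 0.06,"x": 0.015,"y": 0,"z": 0,"turn": 0},
    {"grip": 0.06,"x": 0.015,"y": 0,"z": 0,"turn": 0},
    {"grip": 0.06,"x": 0.015,"y": 0,"z": 0,"turn": 0},
    {"grip": 0.06,"x": 0.015,"y": 0,"z": 0,"turn": 0},
    {"grip": 0.06,"x": 0,"y": 0,"z": 0,"turn": 0},
    {"grip": 0.06,"x": 0,"y": 0,"z": 0,"turn": 0},
  ],
)

```text
time_s: 7.7
eef_pos: [0.6473, 0.125, 0.1241]
ee_rot: [[-0.002, 0.996, -0.091], [-0.0, -0.091, -0.996], [-1.0, -0.002, 0.0]]
ft_force: [0.3, -0.1, 0.5]
opening: 0.0599
```

```bash
python3 - <<'E'
from h import *
np.set_printoptions(precision=4,suppress=True)
p,d=snap('side','s3');q,_=snap('top','t3');cv2.imwrite('pics/s3c.png',np.hstack([cv2.resize(p[80:230,265:415,::-1],(400,400)),cv2.resize(q[90:210,220:340,::-1],(400,400))]))
s=sensors.sense();pos=np.array(s['eef_pos']);R=np.array(s['ee_rot']);print(pos,s['ft_force'],s['opening'])
print('to lamp in tool',R.T@(np.array([.6498,.1251,.054])-pos),'yaw',np.degrees(np.arctan2(R[1,1],R[0,1])))
E
```

```text
[0.6485 0.1257 0.126 ] [0.278  0.1988 0.1895] 0.06008084111297945
to lamp in tool [0.072  0.0013 0.0006] yaw -5.207515873177414
```

View pics/s3c.png

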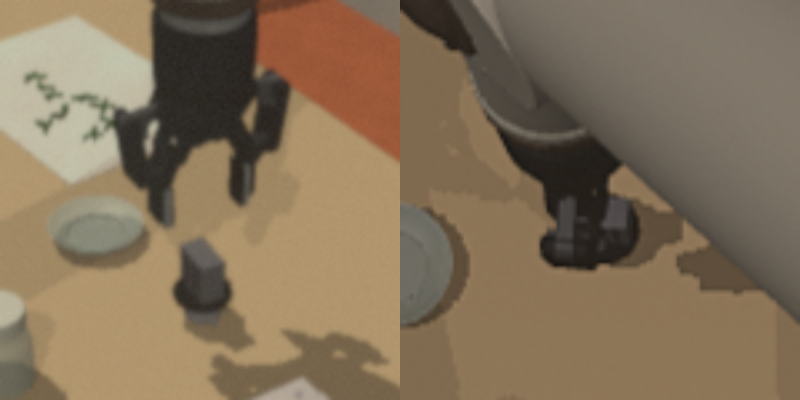

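The side crop shows the open fingers straddling the line above the lamp bar at (205,270), with the dish well clear on the left. Going down to grip.

drive_tool(
  motion=[
    {"grip": 0.06,"x": 0.01,"y": 0.0015,"z": 0,"turn": 0},
    {"grip": 0.06,"x": 0.01,"y": 0,"z": 0,"turn": 0},
    {"grip": 0.06,"x": 0.01,"y": 0,"z": 0,"turn": 0},
    {"grip": 0.06,"x": 0.01,"y": 0,"z": 0,"turn": 0},
    {"grip": 0.06,"x": 0.01,"y": 0,"z": 0,"turn": 0},
    {"grip": 0.06,"x": 0.01,"y": 0,"z": 0,"turn": 0},
    {"grip": 0.06,"x": 0.006,"y": 0,"z": 0,"turn": 0},
    {"grip": 0.06,"x": 0.005,"y": 0,"z": 0,"turn": 0},
    {"grip": 0.06,"x": 0,"y": 0,"z": 0,"turn": 0},
    {"grip": 0.06,"x": 0,"y": 0,"z": 0,"turn": 0},
  ],
)

```text
time_s: 8.63
eef_pos: [0.6493, 0.1253, 0.0541]
ee_rot: [[-0.0, 0.996, -0.091], [0.0, -0.091, -0.996], [-1.0, -0.0, -0.0]]
ft_force: [0.2, 0.8, -0.5]
opening: 0.0599
```

drive_tool(
  motion=[
    {"grip": 0.03,"x": 0,"y": 0,"z": 0,"turn": 0},
    {"grip": 0.03,"x": 0,"y": 0,"z": 0,"turn": 0},
    {"grip": 0.03,"x": 0,"y": 0,"z": 0,"turn": 0},
    {"grip": 0.01,"x": 0,"y": 0,"z": 0,"turn": 0},
    {"grip": 0.01,"x": 0,"y": 0,"z": 0,"turn": 0},
    {"grip": 0.01,"x": 0,"y": 0,"z": 0,"turn": 0},
    {"grip": 0.01,"x": 0,"y": 0,"z": 0,"turn": 0},
    {"grip": 0.01,"x": 0,"y": 0,"z": 0,"turn": 0},
    {"grip": 0.01,"x": 0,"y": 0,"z": 0,"turn": 0},
    {"grip": 0.01,"x": 0,"y": 0,"z": 0,"turn": 0},
  ],
  squeeze=70,
)

```text
time_s: 9.47
eef_pos: [0.65, 0.1253, 0.055]
ee_rot: [[0.001, 0.996, -0.091], [0.0, -0.091, -0.996], [-1.0, 0.001, -0.0]]
ft_force: [0.8, 0.0, 5.4]
opening: 0.0208
```

```bash
python3 - <<'E'
from h import *
np.set_printoptions(precision=4,suppress=True)
p,d=snap('side','s4');cv2.imwrite('pics/s4c.png',cv2.resize(p[110:230,280:400,::-1],(600,600)))
s=sensors.sense();pos=np.array(s['eef_pos']);R=np.array(s['ee_rot']);print(pos,s['ft_force'],s['opening'])
E
```

```text
[0.65   0.1253 0.055 ] [-0.1939 -0.2299  5.7774] 0.02115199176312559
```

View pics/s4c.png

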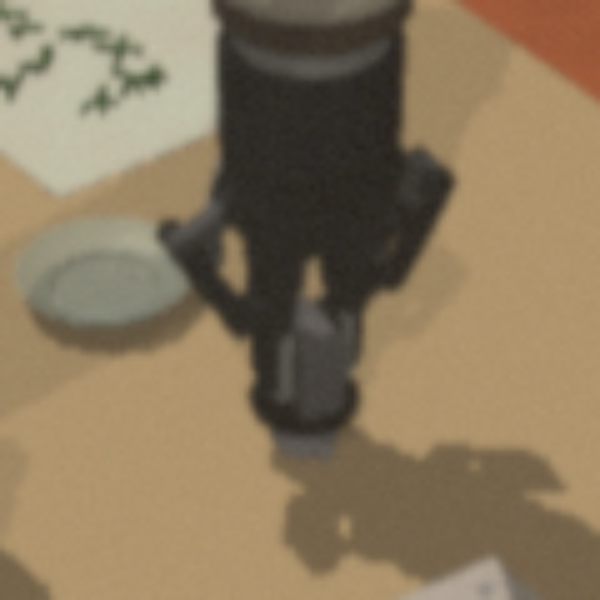

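The lamp bar is gripped, crop (315,350), opening 21 mm. Lifting.

drive_tool(
  motion=[
    {"grip": 0.01,"x": -0.006,"y": 0,"z": 0,"turn": 0},
    {"grip": 0.01,"x": -0.012,"y": 0,"z": 0,"turn": 0},
    {"grip": 0.01,"x": -0.018,"y": 0,"z": 0,"turn": 0},
    {"grip": 0.01,"x": -0.02,"y": 0,"z": 0,"turn": 0},
    {"grip": 0.01,"x": -0.02,"y": 0,"z": 0,"turn": 0},
    {"grip": 0.01,"x": -0.02,"y": 0,"z": 0,"turn": 0},
    {"grip": 0.01,"x": -0.02,"y": 0,"z": 0,"turn": 0},
    {"grip": 0.01,"x": -0.02,"y": 0,"z": 0,"turn": 0},
    {"grip": 0.01,"x": -0.01,"y": 0,"z": 0,"turn": 0},
    {"grip": 0.01,"x": 0,"y": 0,"z": 0,"turn": 0},
  ],
)

```text
time_s: 10.35
eef_pos: [0.6507, 0.1259, 0.2035]
ee_rot: [[0.004, 0.996, -0.091], [0.001, -0.091, -0.996], [-1.0, 0.004, -0.001]]
ft_force: [-0.3, -0.7, -0.1]
opening: 0.0214
```

```bash
python3 - <<'E'
from h import *
np.set_printoptions(precision=4,suppress=True)
p,d=snap('side','s5');cv2.imwrite('pics/s5c.png',cv2.resize(p[20:170,260:410,::-1],(600,600),interpolation=cv2.INTER_CUBIC))
s=sensors.sense();pos=np.array(s['eef_pos']);R=np.array(s['ee_rot']);print(pos,s['ft_force'],s['opening'],s['joint_positions'])
print('to socket in tool',R.T@(np.array([.5544,-.0968,pos[2]])-pos),'yaw',np.degrees(np.arctan2(R[1,1],R[0,1])))
E
```

```text
[0.6499 0.1254 0.2015] [ 0.4412  0.7616 -1.7193] 0.02136177750194576 [ 0.3456  0.6941 -0.872   1.5544  0.5647  1.1587 -0.7337]
to socket in tool [-0.0002 -0.0749  0.2299] yaw -5.2149495125818985
```

View pics/s5c.png

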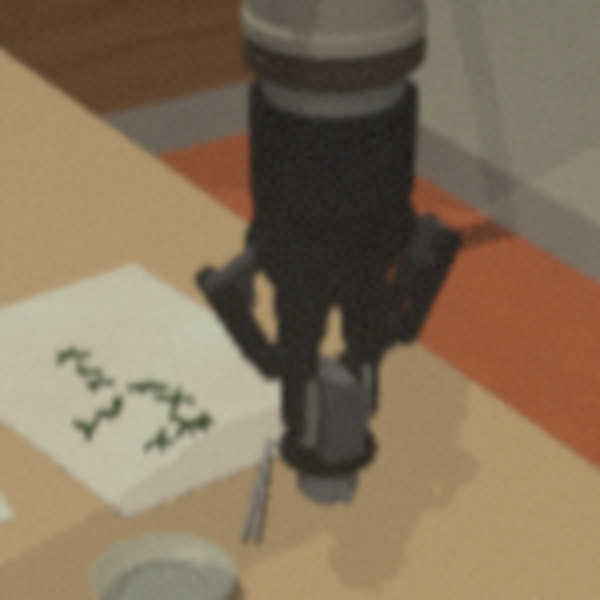

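drive_tool(
  motion=[
    {"grip": 0.01,"x": 0,"y": -0.0075,"z": 0.023,"turn": 0},
    {"grip": 0.01,"x": 0,"y": -0.0075,"z": 0.023,"turn": 0},
    {"grip": 0.01,"x": 0,"y": -0.0075,"z": 0.023,"turn": 0},
    {"grip": 0.01,"x": 0,"y": -0.0075,"z": 0.023,"turn": 0},
    {"grip": 0.01,"x": 0,"y": -0.0075,"z": 0.023,"turn": 0},
    {"grip": 0.01,"x": 0,"y": -0.0075,"z": 0.023,"turn": 0},
    {"grip": 0.01,"x": 0,"y": -0.0075,"z": 0.023,"turn": 0},
    {"grip": 0.01,"x": 0,"y": -0.0075,"z": 0.023,"turn": 0},
    {"grip": 0.01,"x": 0,"y": -0.0075,"z": 0.023,"turn": 0},
    {"grip": 0.01,"x": 0,"y": -0.0075,"z": 0.023,"turn": 0},
  ],
)

```text
time_s: 11.23
eef_pos: [0.552, -0.0982, 0.1987]
ee_rot: [[-0.003, 0.996, -0.091], [0.001, -0.091, -0.996], [-1.0, -0.003, -0.0]]
ft_force: [0.6, -0.9, -1.2]
opening: 0.0213
```

drive_tool(
  motion=[
    {"grip": 0.01,"x": 0,"y": 0,"z": 0,"turn": -0.1},
    {"grip": 0.01,"x": 0,"y": 0,"z": 0,"turn": -0.1},
    {"grip": 0.01,"x": 0,"y": 0,"z": 0,"turn": -0.1},
    {"grip": 0.01,"x": 0,"y": 0,"z": 0,"turn": -0.1},
    {"grip": 0.01,"x": 0,"y": 0,"z": 0,"turn": -0.1},
    {"grip": 0.01,"x": 0,"y": 0,"z": 0,"turn": -0.1},
    {"grip": 0.01,"x": 0,"y": 0,"z": 0,"turn": -0.1},
    {"grip": 0.01,"x": 0,"y": 0,"z": 0,"turn": -0.1},
    {"grip": 0.01,"x": 0,"y": 0,"z": 0,"turn": 0},
    {"grip": 0.01,"x": 0,"y": 0,"z": 0,"turn": 0},
  ],
)

```text
time_s: 12.07
eef_pos: [0.553, -0.097, 0.199]
ee_rot: [[-0.002, 0.761, 0.649], [0.001, 0.649, -0.761], [-1.0, -0.001, -0.002]]
ft_force: [0.8, 0.3, -1.5]
opening: 0.0213
```

```bash
python3 - <<'E'
from h import *
np.set_printoptions(precision=4,suppress=True)
s=sensors.sense();pos=np.array(s['eef_pos']);R=np.array(s['ee_rot']);print(pos,s['ft_force'],s['opening'],s['joint_positions'])
print('yaw',np.degrees(np.arctan2(R[1,1],R[0,1])))
E
```

```text
[ 0.553 -0.097  0.199] [ 0.7881  0.3251 -1.5333] 0.021319231578052437 [ 0.9394  0.6294 -1.1093  1.8099  0.6276  1.1098  0.3129]
yaw 40.45722651373596
```

drive_tool(
  motion=[
    {"grip": 0.01,"x": 0,"y": 0,"z": 0,"turn": -0.1},
    {"grip": 0.01,"x": 0,"y": 0,"z": 0,"turn": -0.1},
    {"grip": 0.01,"x": 0,"y": 0,"z": 0,"turn": -0.1},
    {"grip": 0.01,"x": 0,"y": 0,"z": 0,"turn": -0.1},
    {"grip": 0.01,"x": 0,"y": 0,"z": 0,"turn": -0.1},
    {"grip": 0.01,"x": 0,"y": 0,"z": 0,"turn": -0.1},
    {"grip": 0.01,"x": 0,"y": 0,"z": 0,"turn": -0.1},
    {"grip": 0.01,"x": 0,"y": 0,"z": 0,"turn": -0.1},
    {"grip": 0.01,"x": 0,"y": 0,"z": 0,"turn": -0.055},
    {"grip": 0.01,"x": 0,"y": 0,"z": 0,"turn": 0},
  ],
)

```text
time_s: 12.9
eef_pos: [0.5534, -0.0971, 0.1995]
ee_rot: [[-0.001, 0.008, 1.0], [0.001, 1.0, -0.008], [-1.0, 0.001, -0.001]]
ft_force: [-0.8, 0.1, -0.7]
opening: 0.0213
```

```bash
python3 - <<'E'
from h import *
np.set_printoptions(precision=4,suppress=True)
p,d=snap('side','s6');q,_=snap('top','t6')
k=lambda i,x,y,w:cv2.resize(i[y:y+w,x:x+w,::-1],(400,400),interpolation=cv2.INTER_CUBIC)
cv2.imwrite('pics/s6c.png',np.hstack([k(p,310,130,130),k(q,330,130,130)]))
s=sensors.sense();pos=np.array(s['eef_pos']);R=np.array(s['ee_rot']);print(pos,s['ft_force'],s['opening'],s['joint_positions'])
print('yaw',np.degrees(np.arctan2(R[1,1],R[0,1])),R)
E
```

```text
[ 0.5535 -0.097   0.1998] [ 0.066  -0.2657 -1.3774] 0.021552695374284045 [ 1.02    0.7517 -1.286   1.8071  0.7772  1.2058  1.0524]
yaw 89.40643090594911 [[-0.0008  0.0104  0.9999]
 [ 0.0003  0.9999 -0.0104]
 [-1.      0.0003 -0.0008]]
```

View pics/s6c.png

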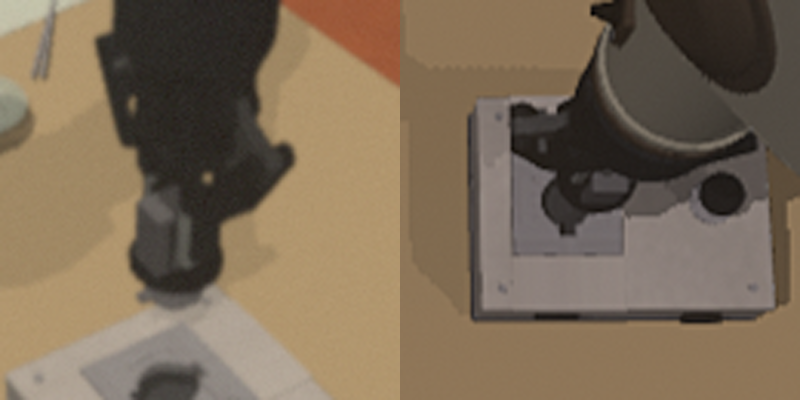

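drive_tool(
  motion=[
    {"grip": 0.01,"x": 0.01,"y": 0,"z": 0.001,"turn": 0},
    {"grip": 0.01,"x": 0.01,"y": 0,"z": 0,"turn": 0},
    {"grip": 0.01,"x": 0.01,"y": 0,"z": 0,"turn": 0},
    {"grip": 0.01,"x": 0.01,"y": 0,"z": 0,"turn": 0},
    {"grip": 0.01,"x": 0.01,"y": 0,"z": 0,"turn": 0},
    {"grip": 0.01,"x": 0.01,"y": 0,"z": 0,"turn": 0},
    {"grip": 0.01,"x": 0.006,"y": 0,"z": 0,"turn": 0},
    {"grip": 0.01,"x": 0,"y": 0,"z": 0,"turn": 0},
    {"grip": 0.01,"x": 0,"y": 0,"z": 0,"turn": 0},
    {"grip": 0.01,"x": 0,"y": 0,"z": 0,"turn": 0},
  ],
)

```text
time_s: 13.83
eef_pos: [0.5552, -0.0969, 0.1347]
ee_rot: [[0.001, 0.007, 1.0], [0.0, 1.0, -0.007], [-1.0, 0.0, 0.001]]
ft_force: [0.4, -0.3, -1.1]
opening: 0.0211
```

```bash
python3 - <<'E'
from h import *
np.set_printoptions(precision=4,suppress=True)
p,d=snap('side','s7');q,_=snap('top','t7')
k=lambda i,x,y,w:cv2.resize(i[y:y+w,x:x+w,::-1],(560,560),interpolation=cv2.INTER_CUBIC)
cv2.imwrite('pics/s7c.png',k(p,330,200,80)); cv2.imwrite('pics/t7c.png',k(q,350,160,70))
s=sensors.sense();pos=np.array(s['eef_pos']);R=np.array(s['ee_rot']);print(pos,s['ft_force'],s['opening'])
print('yaw',np.degrees(np.arctan2(R[1,1],R[0,1])))
# expected flange rim
for z in(0.024,0.03): print(z,[np.round((np.array(proj('side',[.5544+.025*np.cos(t),-.0968+.025*np.sin(t),pos[2]-.0545+z]))-[330,200])*7).astype(int).tolist() for t in np.arange(4)*np.pi/2+np.arctan2(-.5485,-.3483)])
E
```

```text
[ 0.5553 -0.097   0.1349] [ 0.5979  0.4674 -1.844 ] 0.0212745793862021
yaw 89.60648886306218
0.024 [[256, 370], [352, 295], [244, 223], [148, 295]]
0.03 [[257, 353], [354, 278], [246, 206], [148, 277]]
```

View pics/s7c.png

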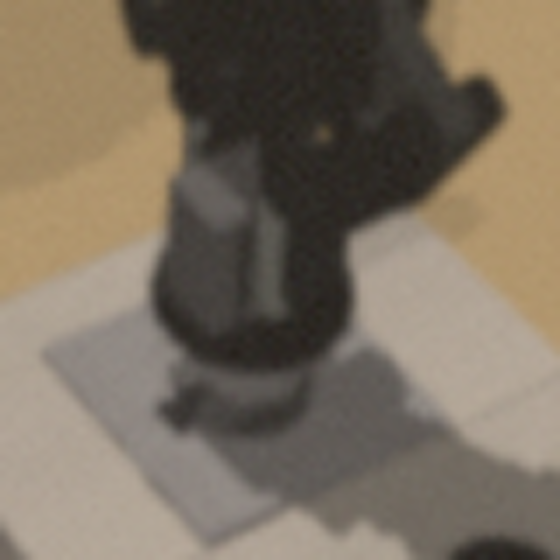

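View pics/t7c.png

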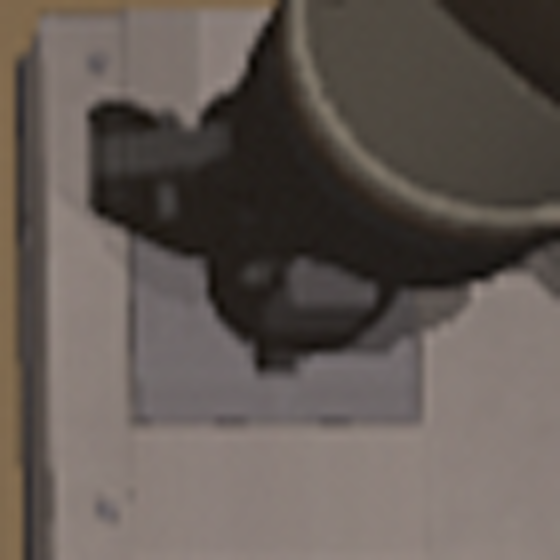

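The flange in the side crop spans columns 153 to 352 with its bottom at 369. Centred over the socket it should span 148 to 352 with its bottom at 370, so it is centred to within about 0.5 mm. I'll lower it slowly.

drive_tool(
  motion=[
    {"grip": 0.01,"x": 0.003,"y": 0,"z": 0,"turn": 0},
    {"grip": 0.01,"x": 0.003,"y": 0,"z": 0,"turn": 0},
    {"grip": 0.01,"x": 0.002,"y": 0,"z": 0,"turn": 0},
    {"grip": 0.01,"x": 0.002,"y": 0,"z": 0,"turn": 0},
    {"grip": 0.01,"x": 0.002,"y": 0,"z": 0,"turn": 0},
    {"grip": 0.01,"x": 0.002,"y": 0,"z": 0,"turn": 0},
    {"grip": 0.01,"x": 0.002,"y": 0,"z": 0,"turn": 0},
    {"grip": 0.01,"x": 0,"y": 0,"z": 0,"turn": 0},
    {"grip": 0.01,"x": 0,"y": 0,"z": 0,"turn": 0},
    {"grip": 0.01,"x": 0,"y": 0,"z": 0,"turn": 0},
  ],
)

```text
time_s: 14.77
eef_pos: [0.5549, -0.0967, 0.1183]
ee_rot: [[0.0, 0.007, 1.0], [0.001, 1.0, -0.007], [-1.0, 0.001, 0.0]]
ft_force: [0.9, 2.0, -1.7]
opening: 0.0213
```

drive_tool(
  motion=[
    {"grip": 0.01,"x": 0.002,"y": 0,"z": 0,"turn": 0},
    {"grip": 0.01,"x": 0.002,"y": 0,"z": 0,"turn": 0},
    {"grip": 0.01,"x": 0.002,"y": 0,"z": 0,"turn": 0},
    {"grip": 0.01,"x": 0.002,"y": 0,"z": 0,"turn": 0},
    {"grip": 0.01,"x": 0.002,"y": 0,"z": 0,"turn": 0},
    {"grip": 0.01,"x": 0.001,"y": 0,"z": 0,"turn": 0},
    {"grip": 0.01,"x": 0,"y": 0,"z": 0,"turn": 0},
    {"grip": 0.01,"x": 0,"y": 0,"z": 0,"turn": 0},
    {"grip": 0.01,"x": 0,"y": 0,"z": 0,"turn": 0},
    {"grip": 0.01,"x": 0,"y": 0,"z": 0,"turn": 0},
  ],
)

```text
time_s: 15.6
eef_pos: [0.5552, -0.0968, 0.1076]
ee_rot: [[0.001, 0.007, 1.0], [0.0, 1.0, -0.007], [-1.0, 0.0, 0.001]]
ft_force: [-0.3, 2.8, 5.6]
opening: 0.0214
```

drive_tool(
  motion=[
    {"grip": 0.01,"x": 0.002,"y": 0,"z": 0,"turn": 0},
    {"grip": 0.01,"x": 0.002,"y": 0,"z": 0,"turn": 0},
    {"grip": 0.01,"x": 0.001,"y": 0,"z": 0,"turn": 0},
    {"grip": 0.01,"x": 0.001,"y": 0,"z": 0,"turn": 0},
    {"grip": 0.01,"x": 0.001,"y": 0,"z": 0,"turn": 0},
    {"grip": 0.01,"x": 0,"y": 0,"z": 0,"turn": 0},
    {"grip": 0.01,"x": 0,"y": 0,"z": 0,"turn": 0},
    {"grip": 0.01,"x": 0,"y": 0,"z": 0,"turn": 0},
    {"grip": 0.01,"x": 0,"y": 0,"z": 0,"turn": 0},
    {"grip": 0.01,"x": 0,"y": 0,"z": 0,"turn": 0},
  ],
)

```text
time_s: 16.43
eef_pos: [0.5553, -0.0967, 0.1029]
ee_rot: [[0.001, 0.006, 1.0], [-0.002, 1.0, -0.006], [-1.0, -0.002, 0.001]]
ft_force: [-6.7, 1.3, 24.0]
opening: 0.0212
```

Flush: 24 N, TCP at 0.1029 (0.1025 expected). Now the twist clockwise.

drive_tool(
  motion=[
    {"grip": 0.01,"x": 0,"y": 0,"z": 0,"turn": 0.08},
    {"grip": 0.01,"x": 0,"y": 0,"z": 0,"turn": 0.08},
    {"grip": 0.01,"x": 0,"y": 0,"z": 0,"turn": 0.08},
    {"grip": 0.01,"x": 0,"y": 0,"z": 0,"turn": 0.08},
    {"grip": 0.01,"x": 0,"y": 0,"z": 0,"turn": 0.08},
    {"grip": 0.01,"x": 0,"y": 0,"z": 0,"turn": 0.08},
    {"grip": 0.01,"x": 0,"y": 0,"z": 0,"turn": 0.08},
    {"grip": 0.01,"x": 0,"y": 0,"z": 0,"turn": 0.08},
    {"grip": 0.01,"x": 0,"y": 0,"z": 0,"turn": 0.08},
    {"grip": 0.01,"x": 0,"y": 0,"z": 0,"turn": 0.08},
  ],
  squeeze=90,
)

```text
time_s: 17.27
eef_pos: [0.556, -0.0974, 0.1029]
ee_rot: [[0.002, 0.724, 0.689], [-0.003, 0.689, -0.724], [-1.0, -0.0, 0.003]]
ft_force: [-4.5, 1.2, 21.5]
opening: 0.0208
```

```bash
cat > st.py <<'E'
from h import *
np.set_printoptions(precision=4,suppress=True)
s=sensors.sense();pos=np.array(s['eef_pos']);R=np.array(s['ee_rot'])
print(s['time_s'],pos,np.array(s['ft_force']),np.array(s['wrist_torque']),s['opening'],'yaw',np.degrees(np.arctan2(R[1,1],R[0,1])),'x',R[:,0],np.array(s['joint_positions']))
E
python3 st.py
```

```text
17.2667 [ 0.556  -0.0974  0.1029] [-4.5206  1.2475 21.5175] [0.0623 1.2112 0.2675] 0.02077329351045938 yaw 43.58690647399176 x [ 0.0021 -0.0026 -1.    ] [ 0.8652  0.7559 -1.0107  1.869   0.7831  0.9732  0.2574]
```

drive_tool(
  motion=[
    {"grip": 0.01,"x": 0,"y": 0,"z": 0,"turn": 0.08},
    {"grip": 0.01,"x": 0,"y": 0,"z": 0,"turn": 0.08},
    {"grip": 0.01,"x": 0,"y": 0,"z": 0,"turn": 0.08},
    {"grip": 0.01,"x": 0,"y": 0,"z": 0,"turn": 0.08},
    {"grip": 0.01,"x": 0,"y": 0,"z": 0,"turn": 0.08},
    {"grip": 0.01,"x": 0,"y": 0,"z": 0,"turn": 0.08},
    {"grip": 0.01,"x": 0,"y": 0,"z": 0,"turn": 0.08},
    {"grip": 0.01,"x": 0,"y": 0,"z": 0,"turn": 0.08},
    {"grip": 0.01,"x": 0,"y": 0,"z": 0,"turn": 0.04},
    {"grip": 0.01,"x": 0,"y": 0,"z": 0,"turn": 0},
  ],
)

```text
time_s: 18.1
eef_pos: [0.5551, -0.0978, 0.1029]
ee_rot: [[0.0, 0.997, 0.082], [-0.004, 0.082, -0.997], [-1.0, -0.0, 0.004]]
ft_force: [-6.7, -0.6, 25.6]
opening: 0.0211
```

```bash
python3 st.py; python3 - <<'E'
from h import *
p,d=snap('side','s8');q,_=snap('top','t8')
k=lambda i,x,y,w:cv2.resize(i[y:y+w,x:x+w,::-1],(400,400),interpolation=cv2.INTER_CUBIC)
cv2.imwrite('pics/s8c.png',np.hstack([k(p,320,190,100),k(q,340,150,90)]))
E
```

```text
18.1 [ 0.5551 -0.0978  0.1029] [-6.7426 -0.5916 25.559 ] [0.1411 1.7934 0.0222] 0.021149978961550086 yaw 4.698919921459531 x [ 0.0002 -0.0038 -1.    ] [ 0.778   0.6799 -0.869   1.8721  0.6617  0.9055 -0.3316]
```

View pics/s8c.png

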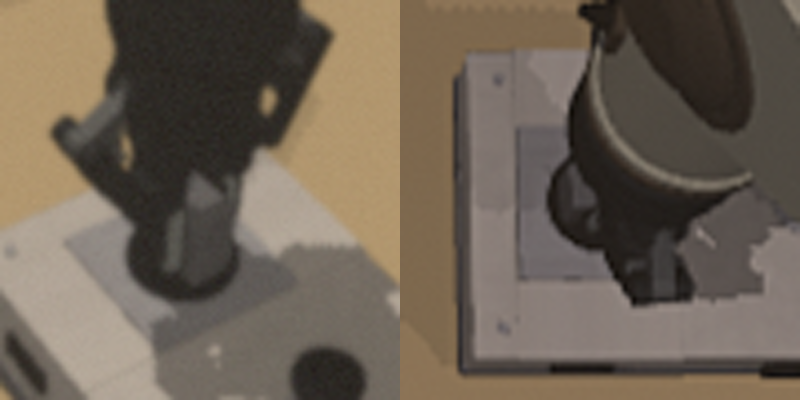

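drive_tool(
  motion=[
    {"grip": 0.01,"x": 0,"y": 0,"z": 0,"turn": 0.03},
    {"grip": 0.01,"x": 0,"y": 0,"z": 0,"turn": 0.03},
    {"grip": 0.01,"x": 0,"y": 0,"z": 0,"turn": 0.03},
    {"grip": 0.01,"x": 0,"y": 0,"z": 0,"turn": 0.02},
    {"grip": 0.01,"x": 0,"y": 0,"z": 0,"turn": 0},
    {"grip": 0.01,"x": 0,"y": 0,"z": 0,"turn": 0},
    {"grip": 0.01,"x": 0,"y": 0,"z": 0,"turn": 0},
    {"grip": 0.01,"x": 0,"y": 0,"z": 0,"turn": 0},
    {"grip": 0.01,"x": 0,"y": 0,"z": 0,"turn": 0},
    {"grip": 0.01,"x": 0,"y": 0,"z": 0,"turn": 0},
  ],
)

```text
time_s: 19.03
eef_pos: [0.5548, -0.0978, 0.1029]
ee_rot: [[-0.0, 1.0, -0.026], [-0.003, -0.026, -1.0], [-1.0, -0.0, 0.003]]
ft_force: [-8.4, 0.2, 26.6]
opening: 0.0211
```

```bash
python3 st.py
```

```text
19.0333 [ 0.5548 -0.0978  0.1029] [-8.4218  0.2188 26.5643] [0.1482 2.0168 0.1512] 0.021052605270379974 yaw -1.487395988669581 x [-0.0004 -0.0035 -1.    ] [ 0.7631  0.6692 -0.8459  1.8726  0.6417  0.8962 -0.4244]
```

drive_tool(
  motion=[
    {"grip": 0.01,"x": 0,"y": 0,"z": 0,"turn": 0.02},
    {"grip": 0.01,"x": 0,"y": 0,"z": 0,"turn": 0.02},
    {"grip": 0.01,"x": 0,"y": 0,"z": 0,"turn": 0.01},
    {"grip": 0.01,"x": 0,"y": 0,"z": 0,"turn": 0},
    {"grip": 0.01,"x": 0,"y": 0,"z": 0,"turn": 0},
    {"grip": 0.01,"x": 0,"y": 0,"z": 0,"turn": 0},
    {"grip": 0.01,"x": 0,"y": 0,"z": 0,"turn": 0},
    {"grip": 0.01,"x": 0,"y": 0,"z": 0,"turn": 0},
    {"grip": 0.01,"x": 0,"y": 0,"z": 0,"turn": 0},
    {"grip": 0.01,"x": 0,"y": 0,"z": 0,"turn": 0},
  ],
)

```text
time_s: 19.87
eef_pos: [0.5547, -0.0978, 0.1029]
ee_rot: [[-0.001, 0.997, -0.076], [-0.004, -0.076, -0.997], [-1.0, -0.0, 0.004]]
ft_force: [-8.6, -0.0, 27.2]
opening: 0.0205
```

```bash
python3 st.py
```

```text
19.8667 [ 0.5547 -0.0978  0.1029] [-8.6421 -0.023  27.2197] [0.1316 2.0582 0.2163] 0.02052429066287449 yaw -4.3328112737934825 x [-0.0006 -0.0036 -1.    ] [ 0.7558  0.6643 -0.8349  1.873   0.6327  0.8919 -0.4672]
```

drive_tool(
  motion=[
    {"grip": 0.01,"x": 0,"y": 0,"z": 0,"turn": 0.02},
    {"grip": 0.01,"x": 0,"y": 0,"z": 0,"turn": 0.02},
    {"grip": 0.01,"x": 0,"y": 0,"z": 0,"turn": 0.01},
    {"grip": 0.01,"x": 0,"y": 0,"z": 0,"turn": 0},
    {"grip": 0.01,"x": 0,"y": 0,"z": 0,"turn": 0},
    {"grip": 0.01,"x": 0,"y": 0,"z": 0,"turn": 0},
    {"grip": 0.01,"x": 0,"y": 0,"z": 0,"turn": 0},
    {"grip": 0.01,"x": 0,"y": 0,"z": 0,"turn": 0},
    {"grip": 0.01,"x": 0,"y": 0,"z": 0,"turn": 0},
    {"grip": 0.01,"x": 0,"y": 0,"z": 0,"turn": 0},
  ],
)

```text
time_s: 20.7
eef_pos: [0.5547, -0.0978, 0.1029]
ee_rot: [[-0.001, 0.992, -0.124], [-0.004, -0.124, -0.992], [-1.0, -0.0, 0.004]]
ft_force: [-9.1, 0.2, 26.8]
opening: 0.0206
```

```bash
python3 st.py; python3 - <<'E'
from h import *
p,d=snap('side','s9')
k=lambda i,x,y,w:cv2.resize(i[y:y+w,x:x+w,::-1],(600,600),interpolation=cv2.INTER_CUBIC)
cv2.imwrite('pics/s9c.png',k(p,335,205,75))
q=[onz('side',335+x/8-.5,205+y/8-.5,.116) for x,y in []]
E
```

```text
20.7 [ 0.5547 -0.0978  0.1029] [-9.1085  0.1588 26.8161] [0.1938 2.0599 0.4969] 0.02062624652430094 yaw -7.150453640955048 x [-0.0006 -0.0037 -1.    ] [ 0.7483  0.6595 -0.824   1.8733  0.6238  0.8876 -0.5097]
```

View pics/s9c.png

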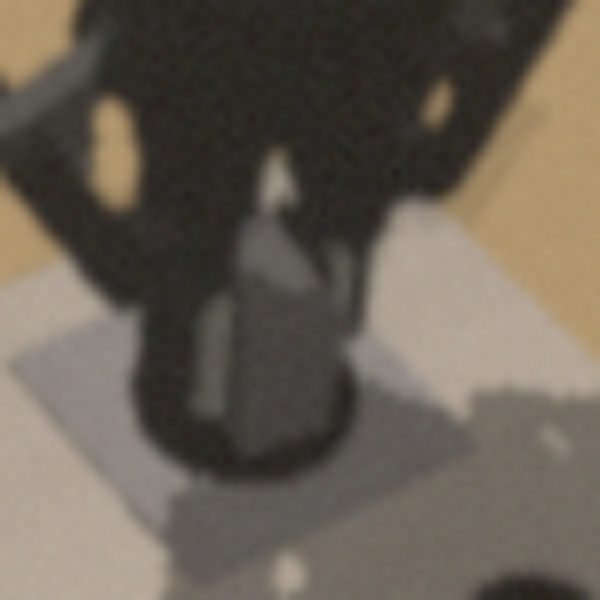

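drive_tool(
  motion=[
    {"grip": 0.01,"x": 0,"y": 0,"z": 0,"turn": 0},
    {"grip": 0.01,"x": 0,"y": 0,"z": 0,"turn": 0},
    {"grip": 0.01,"x": 0,"y": 0,"z": 0,"turn": 0},
    {"grip": 0.01,"x": 0,"y": 0,"z": 0,"turn": 0},
    {"grip": 0.01,"x": 0,"y": 0,"z": 0,"turn": 0},
    {"grip": 0.01,"x": 0,"y": 0,"z": 0,"turn": 0},
    {"grip": 0.01,"x": 0,"y": 0,"z": 0,"turn": 0},
    {"grip": 0.01,"x": 0,"y": 0,"z": 0,"turn": 0},
    {"grip": 0.01,"x": 0,"y": 0,"z": 0,"turn": 0},
    {"grip": 0.01,"x": 0,"y": 0,"z": 0,"turn": 0},
  ],
)

```text
time_s: 21.58
eef_pos: [0.5547, -0.0978, 0.1029]
ee_rot: [[-0.001, 0.992, -0.125], [-0.004, -0.125, -0.992], [-1.0, -0.0, 0.004]]
ft_force: [-9.5, 0.8, 27.0]
opening: 0.0206
```

```bash
python3 st.py; python3 - <<'E'
from h import *
p,d=snap('side','s10');q,e=snap('top','t10')
for n,a,im in(('side','side0',p),('top','top0',q)):
    o=np.load(f'pics/{a}.npz')['p'].astype(int)
    for nm,P in(('jar',[.4706,.1415,.04]),('plug',[.4976,.2806,.02]),('dish',[.6282,.2702,.01])):
        u,v=map(int,proj(n,P)); print(n,nm,np.abs(im[v-14:v+15,u-18:u+19].astype(int)-o[v-14:v+15,u-18:u+19]).mean())
print(cloud('side',d)[285,402])
cv2.imwrite('pics/s10c.png',p[:,:,::-1])
E
```

```text
21.5833 [ 0.5547 -0.0978  0.1029] [-9.5043  0.8141 26.9892] [0.1725 2.0807 0.5378] 0.02061306123107785 yaw -7.152596255387686 x [-0.0006 -0.0038 -1.    ] [ 0.7484  0.6595 -0.824   1.8733  0.6237  0.8877 -0.5097]
side jar 10.007145076110593
side plug 9.287045666356011
side dish 6.916433675054365
top jar 8.805529667598632
top plug 7.002174588381485
top dish 4.241689965827897
[ 0.55122337 -0.19895839  0.09898591]
```

View pics/s10c.png

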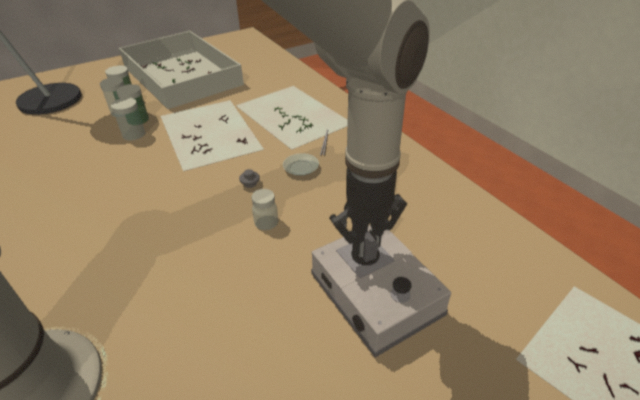

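Bystanders are at the same pixels as at the start: jar (264,209), plug (250,178), dish (301,166). The plunger is up at (402,285), and the lamp is flush and held. Handing in.

```bash
python3 -c "
from workcell import arm
print(arm.finish_job())"
```

```text
the job is handed in; nothing more can be done
None
```

The lamp is in its socket, pushed flush and turned to the twist stop, and the arm is still gripping and holding it there. I handed the job in at about 21.7 s of the 64 s allowed.

- **Plunger:** I pressed it with closed fingers to its hard stop. The tool went down the full 12 mm, the force reached 22 N, and a further 1 mm of command moved it only 0.1 mm. It sprang back, and depth readings after release and at the end put its head at about 0.099 m, against 0.098 m nominal.
- **Lamp insertion:** I gripped it by the finger bar, lined its pins up with the notches and pushed it down until the flange met the plate. At the end it was pressed down with 27 N (the spring gives 12 N at flush), with the tool at 0.1029 m against about 0.1025 m expected.
- **Twist:** I turned it clockwise until the torque rose steeply, from about 0.2 to 0.5 N m over the last 0.05 rad, which shows the stop. The gripper turned 96.6° in all. That is about 5° past the roughly 92° expected at the stop, so some of it is give or slip in the grip. I did not measure the lamp's own angle separately.
- **Steadiness:** Force, torque and pose held steady through a further second before hand-in. A sideways force of about 9 N at the wrist remained.
- **Bystanders:** The plug, jar and dish look unmoved by eye in the last side picture. The image differences at their places were not zero (4 to 10 grey levels), which I put down to changed shadows.

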